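Refit the batch freezer's beater

ROBOT

A 6-joint arm with a two-finger parallel gripper is mounted at the origin on the work surface. World frame = base frame: x ahead of the robot, y to its left, z up, the work surface at z = 0. Lengths are in mm, angles in rad, forces in N, time in s.
With the tool pointing down it reaches from about 275 to 1000 mm from the base axis. Payload 8.4 kg.
Tool frame: the origin (TCP) lies between the finger pads, 19 mm behind the fingertips; this is the grasp point; z points along the fingers, y is the direction in which the jaws open and shut (so a half turn about z gives the same grasp; the last joint's range is limited). The gripper opens to 85 mm and grips with 20 to 120 N. Pads are 22 mm wide; open, the fingers measure 114 mm over their backs; the gripper's body (76 mm by 85 mm) begins 54 mm behind the grasp point. The pads swing forward as they close: fully open they stand 13 mm farther back than shut.
Start: joints at [-1.12, 0.353, 1.633, -0, 1.155, -0.002], TCP at [273.427, -562.019, 249.981] pointing down, gripper open.
Joint ranges: [-2.63, 2.63], [-0.92, 2.1], [0.06, 2.66], [-1.3, 4.44], [0, 2.69], [-3.02, 3.02]. Speed limits (rad/s): [2.22, 2.22, 2.79, 3.14, 3.14, 3.14].

INTERFACE

Orientations are given as [roll, pitch, yaw] about the fixed x, y, z axes, in that order (R = Rz(yaw) Ry(pitch) Rx(roll)).
In Python, from rig import r, vision gives the robot as it stands.
- The arm moves only by the tool move_arm, never from a script. Its argument "series" is text: rows parted by semicolons, each of 7 numbers parted by spaces: the closure, from -1 (fully open) to 1 (shut), then the shift along the tool's x, y, z in units of 40 mm (1.0 is 40 mm), then the turn, a rotation vector about the tool's x, y, z in degrees. In form: grip tx ty tz ax ay az; .... A call has 1 to 20 rows; each row shifts and turns the pose as measured when the row begins, along the tool's axes as they then stand; what a row does not reach is not made up. A row lasts 1/8 s, in which the tool goes at most 62.5 mm and 10.7 degrees, less where a joint would pass 70% of its speed; a pose out of reach is approached as far as the arm can. A call is refused whole if a number of a shift passes 1 or a number of a turn 10.7, either way. A call with a gripper value outside its range is refused whole. The fingers move at their own pace and stop on an object; "grip_force" is the grip in N (left out, the last holds). Time passes only in rows, so rows that do not move let the fingers close. It gives the time, the measured TCP pose, the force and the opening at its end, in the units of the state.
- r.sense(): the state, without advancing time (a new reading comes with each control period).
- vision.grab_frame(name): name is "side" or "top"; returns the picture (420x560x3 uint8, red, green, blue); there is no depth.
- vision.camera_params(name): a dict with "fx", "fy", "cx", "cy" (pixels), "position" and "rotation" of the camera in the world. Camera axes: x right, y up, looking along -z (the intrinsics and any distortion apply to the point x, -y, -z); pixel columns grow to the right and rows downward; lengths in mm; the calibration is good to about 2 mm. A picture is of the moment at which its call begins. camera_params takes no time and is no camera call.
- r.sign_off(): hands the job in, once; it reports no verdict.
The state is a dict: "clock": time; "qpos": joint angles; "qvel": joint speeds; "joint_efforts": joint torques, N m; "eef_pos": TCP position; "tcp_rot": TCP orientation; "contact_force": force on the tool from outside, world axes, zero at the start; "wrist_torque": the same for the moment, N m; "opening": opening from 0.0 (shut) to 1.0 (fully open).
Only numpy, scipy, OpenCV 4.12 (cv2) and the standard library are available. Lean on these libraries where they do the work, as an engineer would, in place of code of your own. Each camera call takes 0.05 s, during which the arm holds its last target. There are 200 camera calls.

TASK

The beater of the countertop ice cream machine has been washed and stands on the counter: take it by its squared head, lower it over the drive shaft in the machine's bowl, turn it until its splines mesh, and slide it fully home so that the rubber seal under its hub is squeezed flat. Do not ram it while the splines are still crossed, and leave everything else on the counter where it is. Finish with the gripper still holding the beater pressed down - the seal would lift it again before I can close the drive lock.

Things in the scene. Friction and masses are not known exactly. Their poses are not given: they have to be found in the camera images.
- beater: Cast aluminium beater (dasher), 0.36 to 0.54 kg, 100 mm tall, standing upright on the counter. Origin: centre of the hub's foot, z up the hub. Round hub skirt 47 mm across up to 60 mm, squared solid grip head on top. Two arms along +x and -x, at most 20 mm wide: floor bars, braces, uprights with white scrapers 75 mm high, out to 85 mm from the axis. Hub socket open at the foot.
- grip_head (a point): Centre of the beater's squared grip head, 34 mm along the beater's x by 30 mm along its y, from 66 to 100 mm above the foot; this point is 83 mm above the foot, on the hub's axis, axes as the beater's. With the TCP here and the fingers closing along y or x the fingertips clear the arms.
- hub_foot (a point): Mouth of the beater's socket, at the body's origin, axes as the beater's. The socket goes 60 mm up into the hub: a bore 24 mm across with four slots 9 mm wide and 37 mm across, lying along the beater's x and y.
- machine: Countertop batch freezer, fixed, steel housing 280 mm wide (y), x from -140 to +240 mm, a round open bowl in its top. Origin: on the counter under the bowl's axis; x to its back, black control panel at -x. Bowl rim (grey) 220 mm above the counter, 190 mm across inside, floor 115 mm above the counter. The drive shaft stands on the bowl's axis.
- spline_top (a point): On the drive shaft's axis at the top of its four splines, 145 mm above the counter, 30 mm above the bowl's floor; z up, x and y along the splines (6 mm wide, 33 mm across), turning with the shaft. Above it stands a plain round pilot, 22 mm across, 30 mm high, its tip tapered to 12 mm.
- shaft_tip (a point): Top of the drive shaft, 175 mm above the counter, axes as spline_top. Splines mesh when the beater's x lies along the shaft's x or y (any quarter turn) within about 5 degrees; until then the hub's foot rests on the spline tops. Meshed, the foot meets the seal 18 mm below spline_top and is fully home 25 mm below it.
- drive_shaft (a joint): Angle of the drive shaft (rad) about the upright, counted from the machine's own x; it stands at a different angle each time. Its gearing holds it: turning it takes about 0.4 N m.
- boot_seal (a joint): Squeeze (m) of the black rubber boot seal round the shaft's foot, 46 mm across: 0 free (top 12 mm above the bowl's floor), 0.007 flat, where it stops dead. It pushes up with 7 N free and 11.5 N flat, more than the beater weighs: the gripper must add 6 to 8 N to keep the beater home.
- shaker: Bystander: yellow melamine sprinkle shaker, 54 mm across, 112 mm high, upright. Origin under its centre.
- disher: Bystander: lever-release ice cream disher lying along its x, 235 mm long (62 mm cup at +x), 39 mm high. Origin on the counter near its middle.
- topping_bin: Bystander: squat steel topping bin with cam-lock lid, 188 x 158 mm, 130 mm high. Origin under its centre.
- ladle: Bystander: aluminium ladle lying along its x, 335 mm long (90 mm bowl at +x), 46 mm high. Origin on the counter near its middle.
- malt_cup: Bystander: tall steel malt cup, 94 mm across, 165 mm high, upright. Origin under its centre.
- squeeze_bottle: Bystander: white squeeze bottle, 62 mm across, 190 mm high, upright. Origin under its centre.
Not all that is in view belongs to the job. What is shaped like the beater but green or red is not meant.

How it is judged (in metres and radians):
On the way, in this order (a step that is already met when the one before it is completed fails the run):
1. the beater is lifted above the bowl's rim in the gripper (height (world z) of beater above 0.215 m and contact force between the fingers and beater above 1 N), for 0.1 s.
2. the splines are meshed: the hub's foot is at least 10 mm below the spline tops, on the shaft's axis (z of beater in the frame of spline_top below -0.01 m and horizontal distance between beater and spline_top below 0.004 m), for 0.1 s.
At the end, for the whole second after the job is handed in: Splines meshed, hub foot at least 22.5 mm below the spline tops (home: 25), within 4 mm of the shaft axis, upright within 3.4 degrees, at rest; boot seal squeezed at least 5.5 of 7 mm; gripper still bearing on the beater (over 3 N), beater pressing on the machine (over 6 N) (value of joint boot_seal above 0.0055 m and z of beater in the frame of spline_top below -0.0225 m and horizontal distance between beater and spline_top below 0.004 m and angle between beater's own z axis and vertical below 0.06 rad and contact force between the fingers and beater above 3 N and contact force between beater and machine above 6 N and linear speed of beater below 0.02 m/s); the arm keeps its last pose, push and grip.
It fails at once if the beater is rammed against the machine, its splines or its bowl (over 60 N) (contact force between beater and machine above 60 N).
It fails at once if another thing on the counter is shifted by more than 30 mm (distance of any of shaker, disher, topping_bin, ladle, malt_cup, squeeze_bottle from where it was at the start of the episode above 0.03 m).
It also fails if it takes over 48 s, if anything falls off the work surface, if the arm or the gripper's body presses on something with over 40 N, if the wrist force passes 120 N, or if a joint passes its speed limit or range.

## Working session

There is one attempt and no reset: what is moved stays moved. The work goes in short steps, Python scripts to look and compute and a tool call to move; the robot and the scene stay as the last step left them, time stands still between calls to the robot, and variables do not carry over. Pictures are saved under pics/ and viewed, about 8 in all and at most 12, crops included, and the job is handed in when it is done.

Besides the shell and the picture viewer there is one more tool, called after "Call:" by a JSON object that holds its "fn" and its "kwargs". move_arm: Moves the arm, as the interface text tells. Its arguments: {"type":"object","properties":{"series":{"type":"string"},"grip_force":{"type":"number"}},"required":["series"]}

```bash
mkdir -p pics; ls
python3 - <<'E'
from rig import r, vision
import cv2
for n in("top","side"):
    f=vision.grab_frame(n); cv2.imwrite(f"pics/{n}0.png",f[:,:,::-1]); print(n,vision.camera_params(n))
print(r.sense())
E
```

```text
pics
top {'fx': 501.28095741325416, 'fy': 501.28095741325416, 'cx': 273.85710836595194, 'cy': 214.5083084126202, 'position': array([  79.4855423 ,   21.65904347, 2004.44642692]), 'rotation': array([ 1.96129143e-01,  5.51017086e-04, -1.55393893e+00])}
side {'fx': 479.58453769552176, 'fy': 479.58453769552176, 'cx': 277.07617064558286, 'cy': 208.82132390812106, 'position': array([1758.29147882, -234.25865905, 1266.03150751]), 'rotation': array([ 0.86124272, -0.01854326,  1.38858566])}
{'clock': 0.1, 'qpos': array([-1.12046097e+00,  3.53622708e-01,  1.63404358e+00, -1.70245970e-05,
        1.15520325e+00, -2.38106756e-03]), 'qvel': array([-0.00043096, -0.00021003,  0.00051954,  0.00011234,  0.0011342 ,
        0.00136333]), 'joint_efforts': array([ 2.70644041e-04, -6.06356764e+01, -3.42821252e+01,  1.34500419e-04,
        4.04390725e-03,  2.89491959e-05]), 'eef_pos': array([ 273.21414491, -561.67776445,  249.31629666]), 'tcp_rot': array([-3.14031573e+00,  1.25262259e-05,  4.52723314e-01]), 'contact_force': array([-0.10809838, -0.45754986, -0.66128977]), 'wrist_torque': array([ 0.01011394, -0.05260247, -0.05171899]), 'opening': 1.0026515347861724}
```

View pics/top0.png

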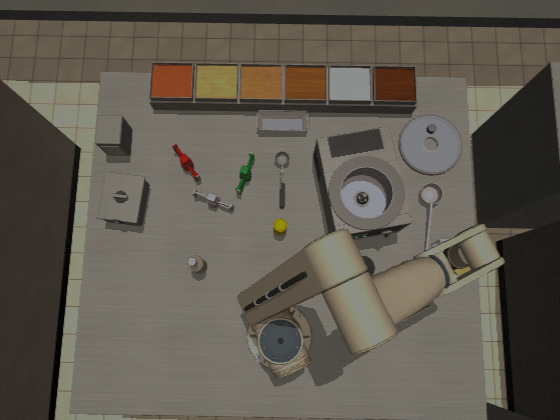

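View pics/side0.png

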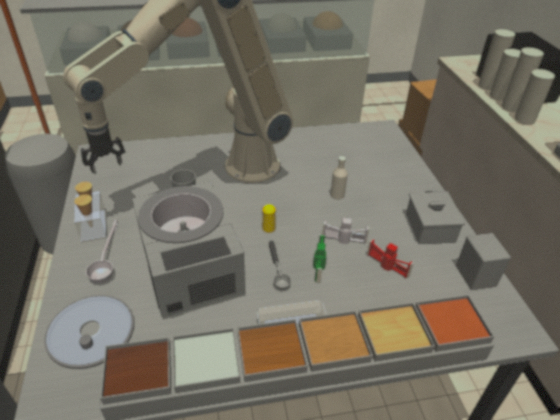

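Top view: the candidates shaped like the beater are a red one at (186,161), a green one at (245,172) and a bare silver one at (212,200). The silver one fits, because red and green are excluded. The machine's bowl is at (365,193) with the shaft near (362,198). The side view shows the same: silver at (345,232), bowl at (181,213). I'll confirm with an enlarged crop.

```bash
cat > h.py <<'E'
import numpy as np, cv2
from scipy.spatial.transform import Rotation as Ro
from rig import r, vision
P={n:vision.camera_params(n) for n in("top","side")}
def cam(n):
    p=P[n]; return p,Ro.from_euler('xyz',p['rotation']).as_matrix(),p['position']
def ray(n,u,v):
    p,R,c=cam(n); return c,R@np.array([(u-p['cx'])/p['fx'],-(v-p['cy'])/p['fy'],-1.])
def plane(n,u,v,z):
    c,d=ray(n,u,v); return c+d*(z-c[2])/d[2]
def proj(n,X):
    p,R,c=cam(n); q=R.T@(np.asarray(X,float)-c); return np.array([p['cx']+p['fx']*q[0]/-q[2],p['cy']+p['fy']*q[1]/q[2]])
def tri(a,b):
    (c1,d1),(c2,d2)=ray("top",*a),ray("side",*b)
    s=np.linalg.lstsq(np.c_[d1,-d2],c2-c1,rcond=None)[0]; p,q=c1+s[0]*d1,c2+s[1]*d2
    return (p+q)/2,np.linalg.norm(p-q)
E
python3 - <<'E'
from h import *
t=cv2.imread("pics/top0.png");s=cv2.imread("pics/side0.png")
z=lambda im,x,y,w,h,k:cv2.resize(im[y:y+h,x:x+w],None,fx=k,fy=k,interpolation=cv2.INTER_CUBIC)
a=np.hstack([z(t,182,180,60,45,6.5),z(t,330,165,60,45,6.5)]);b=np.hstack([z(s,315,210,60,45,6.5),z(s,150,190,60,45,6.5)])
cv2.imwrite("pics/crop.png",np.vstack([a,b])*1)
print(tri((212,200),(345,232)),plane("top",362,198,175),proj("top",[0,0,0]))
E
```

```text
(array([525.27263629, 277.0739396 ,  36.02756989]), np.float64(4.7392312589903405)) [ 511.44882573 -300.19355449  175.        ] [279.36237472 335.0248861 ]
```

View pics/crop.png

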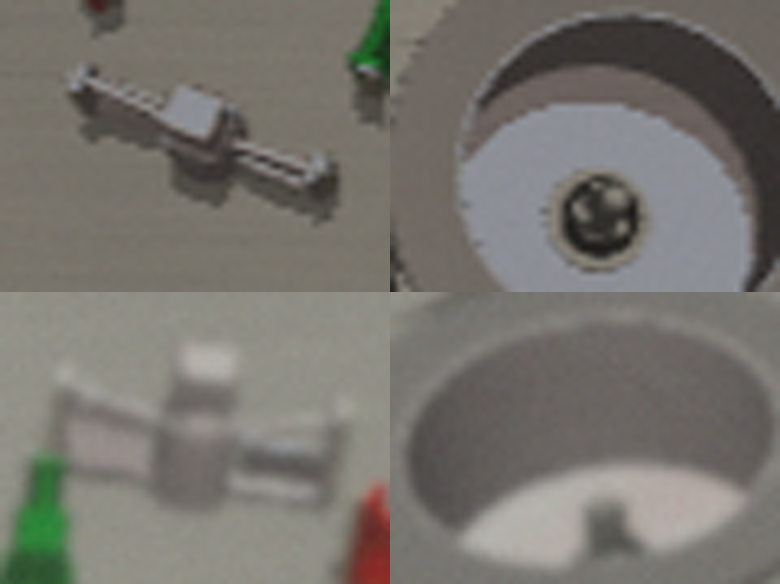

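The crop confirms it: the silver beater is bare metal with a square head at top-view (211.7,196.9), white scrapers at (194,192) and (231,206), and a side-view head top at (347,220). The shaft stands in a dark seal at about (362,198.5). Next I'll measure both.

Run:
```python
from h import *
t=cv2.imread("pics/top0.png");g=cv2.cvtColor(t,cv2.COLOR_BGR2GRAY).astype(float)
print(g[190:205,204:222].astype(int))
print("head tri",tri((211.7,196.9),(347.2,220.2)))
print("head top plane",plane("top",211.7,196.9,100))
A,B=plane("top",194.3,192.3,75),plane("top",231.2,206.2,75)
print("arms",A,B,(A+B)/2,np.linalg.norm(A-B),np.degrees(np.arctan2(*(A-B)[1::-1])))
# seal: dark blob in bowl floor
sub=g[180:216,345:380]; print(g[188:210,352:373].astype(int))
m=(g<95).astype(np.uint8); m2=np.zeros_like(m); m2[186:211,350:374]=m[186:211,350:374]
n,l,s,c=cv2.connectedComponentsWithStats(m2)
for i in range(1,n):
  if s[i,4]>30: print(s[i],c[i],plane("top",*c[i],127))
for X in([525,277,100],):print(proj("top",X),proj("side",X))
```

```text
[[115 114 115 113 114 115 115 115 117 115 114 114 113 115 115 116 116 115]
 [114 114 114 114 114 115 114 115 116 117 116 117 117 117 115 117 116 117]
 [115 117 116 115 116 112 114 116 116 117 116 116 116 117 118 116 116 118]
 [115 113 116 114 113 133 135 115  95 109 114 117 116 114 113 115 115 115]
 [133 121 115 100 120 140 143 144 140 125 116  98 107 116 116 119 119 117]
 [101 117 131 109 129 142 143 144 142 142 142 138 114 110 116 115 115 116]
 [140 128  91 117 139 143 143 142 143 142 142 132 105 124 114 109 114 115]
 [ 68 116 135 140 144 142 143 144 143 144 144 104  62  85  89 108 117 116]
 [ 75  75 102 133 143 142 144 144 142 145 138  93  55  80  68  86 111 117]
 [ 74  75  67  83 118 138 140 144 143 143 124  77  68  87  72  75 105 114]
 [ 76  74  79  77  63  71 106 131 141 141  97  59  72  70  61  56 100 115]
 [ 78  77  89 103  87  67  56  56  81  91  63  58  78  80  98  87 105 117]
 [ 76  78  85  90  86  87  86  75  60  56  53  65  69  80 119 138 141 129]
 [115 116 116  89  57  69  81  80  83  76  69  67  58  53  48  57  89 122]
 [118 116 116 114  82  57  63  66  74  88  90  71 
[... 1746 characters left out ...]

  143 145 142]
 [144 142 144 143 123 120 125 125 101  69  58  73 112 127 128 121 133 143
  142 143 143]
 [141 142 143 145 144 111 109 124 126 130 126 126 126 119 117 132 144 143
  144 144 144]
 [142 143 143 143 143 142 143 112  92  93 106 102 109 134 142 142 142 143
  143 143 142]
 [142 142 144 141 143 141 143 144 142 142 143 142 143 143 143 142 144 143
  144 143 142]
 [144 143 143 143 143 143 142 143 142 142 142 142 142 142 144 142 143 142
  145 143 143]
 [142 144 142 144 144 142 143 142 144 143 142 140 142 145 143 144 143 143
  144 143 144]]
[356 192  13  13 108] [361.60185185 198.35185185] [ 521.36866845 -307.08438707  127.        ]
[210.6122997  196.57161694] [347.54981146 219.17483816]
```

Run:
```python
from h import *
t=cv2.imread("pics/top0.png");g=cv2.cvtColor(t,cv2.COLOR_BGR2GRAY)
m=np.zeros_like(g); m[192:202,207:216]=(g[192:202,207:216]>122)
rc=cv2.minAreaRect(np.argwhere(m)[:,::-1].astype(np.float32)); mm=cv2.moments(m,True)
c=np.array([mm['m10'],mm['m01']])/mm['m00']
print(rc,c,mm['m00'],plane("top",*c,100))
b=[plane("top",*p,100)[:2] for p in cv2.boxPoints(rc)]
print([ (np.linalg.norm(b[i]-b[i-1]).round(1),np.degrees(np.arctan2(*(b[i]-b[i-1])[::-1])).round(1)) for i in range(4)])
W,E=plane("top",358.9,197.3,145),plane("top",365.4,199.5,145)
print("spl",W,E,(W+E)/2,np.linalg.norm(W-E),np.degrees(np.arctan2(*(W-E)[1::-1])), plane("top",361.9,198.35,127))
# bowl rim inner edge: bowl interior dark vs rim; side: rim ellipse
s=cv2.imread("pics/side0.png")
print(proj("side",[519,-307,175]),proj("top",[519,-307,175]))
# machine-panel edges for yaw not needed
```

```text
((211.2000274658203, 196.60000610351562), (7.155416965484619, 6.260990142822266), 26.56505012512207) [211.0625 196.625 ] 48.0 [524.81564152 275.23486941 100.        ]
[(np.float64(28.3), np.float64(64.1)), (np.float64(24.7), np.float64(-23.8)), (np.float64(28.4), np.float64(-116.0)), (np.float64(24.7), np.float64(156.1))]
spl [ 521.07133052 -293.71858547  145.        ] [ 512.89009598 -318.30048651  145.        ] [ 516.98071325 -306.00953599  145.        ] 25.907575293591158 71.59176460459435 [ 521.39513771 -308.22994438  127.        ]
[183.54428649 220.04919812] [363.78197157 196.06665702]
```

Everything agrees: beater axis ≈ (524,274) with arms at about 70°, arm span 157 mm at scraper height, head top at about 100 mm. The shaft is ≈ (519,-307) with splines at about 71°. Now I move over the beater at yaw 70°.

Call:
{"fn": "move_arm", "kwargs": {"series": "-1 0 0 -1 0 0 0; -1 0.4 -0.4 -0.8 0 0 0; -1 0.74 -0.8 0 0 0 0; -1 0.74 -0.8 0 0 0 0; -1 0.74 -0.8 0 0 0 0; -1 0.74 -0.8 0 0 0 0; -1 0.74 -0.8 0 0 0 0; -1 0.74 -0.8 0 0 0 0; -1 0.74 -0.8 0 0 0 0; -1 0.74 -0.8 0 0 0 0; -1 0.74 -0.8 0 0 0 0; -1 0.74 -0.8 0 0 0 0; -1 0.74 -0.8 0 0 0 0; -1 0.74 -0.8 0 0 0 0; -1 0.74 -0.8 0 0 0 0; -1 0.74 -0.8 0 0 0 0; -1 0.74 -0.8 0 0 0 0; -1 0.74 -0.8 0 0 0 0; -1 0.74 -0.8 0 0 0 0; -1 0.5 -0.5 0 0 0 0", "grip_force": 40}}

```text
clock: 2.6
eef_pos: [508.1, 219.7, 321.5]
tcp_rot: [-3.135, 0.002, 0.449]
contact_force: [0.6, 0.0, -0.1]
opening: 1.001
```

Call:
{"fn": "move_arm", "kwargs": {"series": "-1 0 0 0 0 0 -10.5; -1 0 0 0.5 0 0 -10.5; -1 0 0 0.5 0 0 -10.5; -1 0 0 0.5 0 0 -10.5; -1 0.7 -0.05 0.7 0 0 -2.3; -1 0.7 -0.05 0.7 0 0 0; -1 0 0 0 0 0 0"}}

```text
clock: 3.48
eef_pos: [522.4, 277.6, 200.1]
tcp_rot: [-3.133, -0.001, 1.245]
contact_force: [-0.4, -1.1, 0.2]
opening: 0.998
```

Run:
```python
from h import *
z=lambda im,x,y,w,h,k:cv2.resize(im[y:y+h,x:x+w],None,fx=k,fy=k,interpolation=cv2.INTER_CUBIC)
t=vision.grab_frame("top")[:,:,::-1];s=vision.grab_frame("side")[:,:,::-1]
cv2.imwrite("pics/t1.png",t);cv2.imwrite("pics/s1.png",s)
cv2.imwrite("pics/c1.png",np.vstack([np.hstack([z(t,170,160,80,60,4.8),z(t,345,182,36,27,10.67)]),np.hstack([z(s,300,180,80,60,4.8),z(s,163,200,36,27,10.67)])]))
q=r.sense();print(q['eef_pos'],q['tcp_rot'],proj("side",q['eef_pos']),proj("top",q['eef_pos']))
g=cv2.cvtColor(t.copy(),cv2.COLOR_BGR2GRAY); print(g[190:206,355:370])
```

```text
[523.11330774 276.73397902 202.32916421] [-3.13549256e+00 -2.43277095e-03  1.24425882e+00] [350.64328327 197.18639201] [207.22579109 190.70989045]
[[143 142 142 142 143 141 139 138 141 143 144 141 143 143 141]
 [143 143 142 125 121 124 126 126 126 128 134 141 141 143 143]
 [142 137 130 125 126  98  62  53  68  95 118 130 139 142 143]
 [123 120 126  97  52  50 106  92  66  82  77 110 129 140 143]
 [129 125  98  52  39  41  58  66 108 123 117  99 113 130 138]
 [123 108  65  46  73  62  47  62 108 125 124  89  70 109 136]
 [125  86  41 105  92  52  45  57  80  95  98  71  44 102 129]
 [126  86  39 106 113  78  48  46  57  59  60  40  30 102 128]
 [127  82  45  58 110  91  52  45  46  47  55  45  32  83 112]
 [126  80  30  39  58  52  44  45  44  55 109  82  33 104 121]
 [126  84  37  36  55  54  48  44  57  71 111  82  46 105 119]
 [120  98  53  31  45  69  74  64  52  60  58  41  83 116 134]
 [122 124  90  43  29  34  35  39  39  33  29  45 107 121 135]
 [124 121 125  88  46  34  31  32  31  46  57 107 126 132 141]
 [140 124 122 125 126  99  65  60  72 111 125 126 117 134 140]
 [142 141 111 109 123 127 126 125 125 127 118 115 133 142 141]]
```

View pics/c1.png

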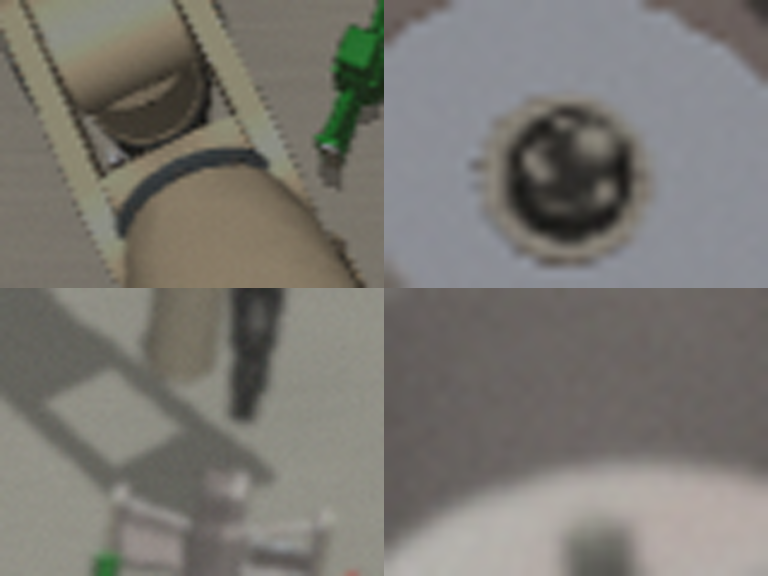

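The beater is unmoved and the gripper is over it. The seal sits at (361.6,198.4), spline tops W (358.9,197.3), E (365.3,199.5), S (361,201), pilot tip (364.2,194.9). I'll lower and grip.

Call:
{"fn": "move_arm", "kwargs": {"series": "-1 -0.05 0.04 0.7 0 0 0; -1 0 0 0.7 0 0 0; -1 0 0 0.7 0 0 0; -1 0 0 0.5 0 0 0; -1 0 0 0.25 0 0 0; -1 0 0 0 0 0 0"}}

```text
clock: 4.32
eef_pos: [527.5, 272.4, 93.3]
tcp_rot: [3.14, -0.009, 1.241]
contact_force: [0.2, -0.6, 0.1]
opening: 0.997
```

Run:
```python
from h import *
q=r.sense();print(q['eef_pos'],q['tcp_rot'],q['contact_force'])
print("tip",plane("top",364.2,194.9,172),"seal",plane("top",361.6,198.35,125), plane("top",362.1,198.4,145),plane("top",361.65,198.45,117))
t=cv2.imread("pics/t1.png"); hsv=cv2.cvtColor(t,cv2.COLOR_BGR2HSV)
# bowl floor disc (z=115): bright, partly hidden by rim
f=((hsv[:,:,2]>135)&(hsv[:,:,1]<40)).astype(np.uint8); f[:150]=0;f[235:]=0;f[:,:320]=0;f[:,410:]=0
f=cv2.morphologyEx(f,cv2.MORPH_CLOSE,np.ones((15,15)))
n,l,s,c=cv2.connectedComponentsWithStats(f); i=1+s[1:,4].argmax(); print(s[i],c[i])
```

```text
[527.48695263 272.38715164  93.32395707] [ 3.1396309  -0.0093673   1.24111415] [ 0.16039341 -0.63470874  0.14430298]
tip [ 524.24924258 -309.19002191  172.        ] seal [ 521.84659005 -307.42759381  125.        ] [ 516.97572054 -305.82472827  145.        ] [ 523.33619819 -309.01464539  117.        ]
[ 341  169   44   49 1267] [363.06550908 198.66377269]
```

Call:
{"fn": "move_arm", "kwargs": {"series": "-1 0.02 -0.1 0.2 0 -0.5 0; -1 0 0 0.03 0 0 0; 1 0 0 0 0 0 0; 1 0 0 0 0 0 0; 1 0 0 0 0 0 0; 1 0 0 0 0 0 0; 1 0 0 0 0 0 0; 1 0 0 0 0 0 0", "grip_force": 60}}

```text
clock: 5.32
eef_pos: [525.4, 275.4, 86.5]
tcp_rot: [3.137, -0.003, 1.241]
contact_force: [0.9, -0.7, 0.3]
opening: 0.346
```

Call:
{"fn": "move_arm", "kwargs": {"series": "1 0 0 -0.3 0 0 0; 1 0 0 -0.7 0 0 0; 1 0 0 -0.9 0 0 0; 1 0 0 -0.9 0 0 0; 1 0 0 -0.9 0 0 0; 1 0 0 -0.9 0 0 0; 1 0 0 -0.9 0 0 0; 1 0 0 -0.6 0 0 0; 1 0 0 -0.3 0 0 0; 1 0 0 0 0 0 0"}}

```text
clock: 6.58
eef_pos: [520.6, 273.2, 352.3]
tcp_rot: [3.141, 0.002, 1.241]
contact_force: [-0.1, -0.7, -4.0]
opening: 0.343
```

Call:
{"fn": "move_arm", "kwargs": {"series": "1 -0.3 0.1 0 0 0 0; 1 -0.6 0.2 0 0 0 0; 1 -0.75 0.26 0 0 0 0; 1 -0.75 0.26 0 0 0 0; 1 -0.75 0.26 0 0 0 0; 1 -0.75 0.26 0 0 0 0; 1 -0.75 0.26 0 0 0 0; 1 -0.75 0.26 0 0 0 0; 1 -0.75 0.26 0 0 0 0; 1 -0.75 0.26 0 0 0 0; 1 -0.75 0.26 0 0 0 0; 1 -0.75 0.26 0 0 0 0; 1 -0.75 0.26 0 0 0 0; 1 -0.75 0.26 0 0 0 0; 1 -0.75 0.26 0 0 0 0; 1 -0.75 0.26 0 0 0 0; 1 -0.75 0.26 0 0 0 0; 1 -0.6 0.2 0 0 0 0; 1 -0.3 0.1 0 0 0 0; 1 0 0 0 0 0 0"}}

```text
clock: 9.07
eef_pos: [502.6, -307.7, 328.9]
tcp_rot: [-3.101, 0.016, 1.239]
contact_force: [-0.1, -0.6, -3.1]
opening: 0.345
```

Run:
```python
from h import *
z=lambda im,x,y,w,h,k:cv2.resize(im[y:y+h,x:x+w],None,fx=k,fy=k,interpolation=cv2.INTER_CUBIC)
t=vision.grab_frame("top")[:,:,::-1];s=vision.grab_frame("side")[:,:,::-1]
cv2.imwrite("pics/t2.png",t);cv2.imwrite("pics/s2.png",s)
cv2.imwrite("pics/c2.png",np.hstack([z(t,315,140,100,140,4),z(s,135,130,100,140,4)]))
q=r.sense();print(q['eef_pos'],q['tcp_rot'],proj("side",q['eef_pos']),proj("top",q['eef_pos']))
```

```text
[ 502.85643715 -306.63514887  329.24494805] [-3.10165831  0.01626419  1.23976765] [178.24335146 180.84255976] [371.62587078 190.27743383]
```

View pics/c2.png

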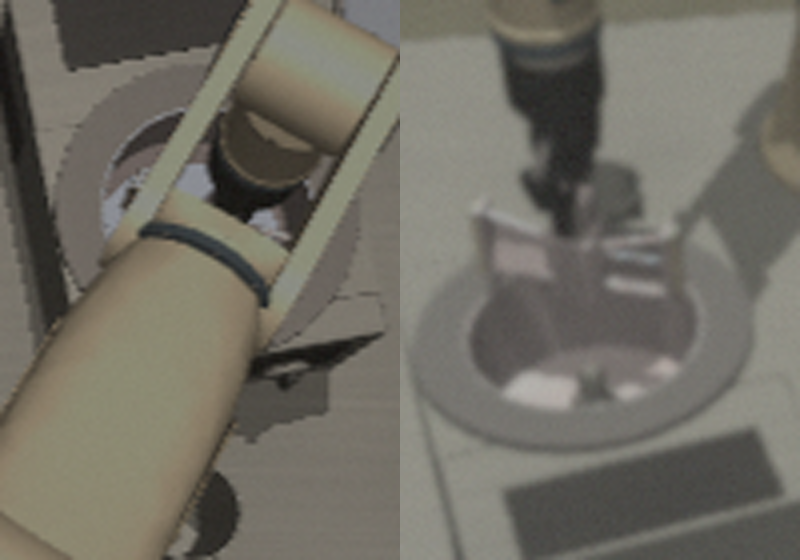

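Side view: the beater hangs over the bowl with scraper tips at about (154,182) and (204,187); the shaft tip is at (183,222). The pose drifted and tilted by about 2°, so I'll level and centre it.

Call:
{"fn": "move_arm", "kwargs": {"series": "1 0.13 0.45 -0.2 -2.3 0.9 0; 1 0 0 0 0 0 0; 1 0 0 0 0 0 0"}}

```text
clock: 9.55
eef_pos: [524.0, -305.6, 337.5]
tcp_rot: [3.138, -0.001, 1.242]
contact_force: [-0.0, 0.1, -3.5]
opening: 0.343
```

Run:
```python
from h import *
z=lambda im,x,y,w,h,k:cv2.resize(im[y:y+h,x:x+w],None,fx=k,fy=k,interpolation=cv2.INTER_CUBIC)
s=vision.grab_frame("side")[:,:,::-1]
cv2.imwrite("pics/s3.png",s)
cv2.imwrite("pics/c3.png",z(s,140,160,90,75,8))
q=r.sense();e=q['eef_pos'];print(e,q['tcp_rot'],q['contact_force'])
ps=q['tcp_rot'][2];X=np.array([np.cos(ps),np.sin(ps),0])
crop=lambda p:((p-[140,160]+.5)*8).round(0)
zo=e[2]-86.5
for nm,p in dict(tipA=e+85*X+[0,0,75-86.5],tipB=e-85*X+[0,0,75-86.5],foot=e-[0,0,86.5],shaft=[521.5,-307.5,175],spl=[521.5,-307.5,145]).items(): print(nm,crop(proj("side",p)))
```

```text
[ 524.07018216 -305.68288503  337.62588584] [ 3.13714086e+00 -1.05952527e-03  1.24172845e+00] [-0.42208975 -0.21591402 -3.12747431]
tipA [524. 231.]
tipB [108. 187.]
foot [336. 354.]
shaft [351. 488.]
spl [359. 541.]
```

View pics/c3.png

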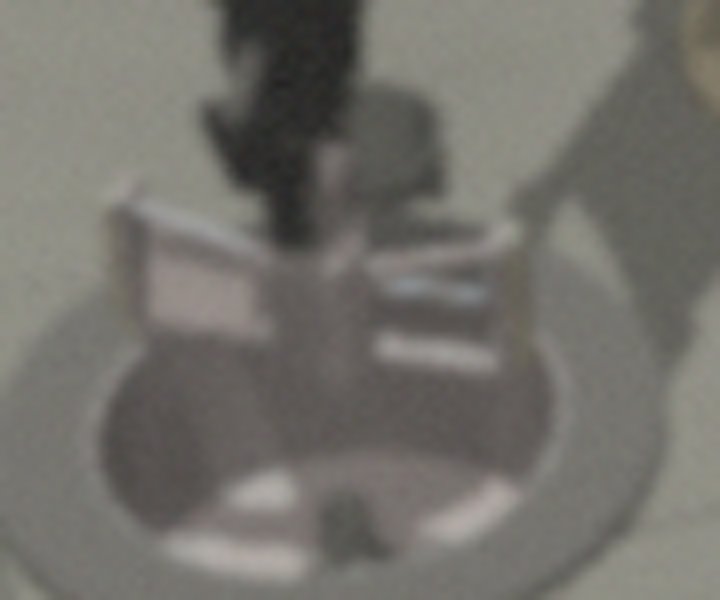

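The side view agrees with the prediction to about 1 mm: tips at crop (128,188) and (510,228), shaft tip at crop (347,495), i.e. 1–2 mm further −y than I had estimated. I'll shift a little and descend to just above the tip.

Call:
{"fn": "move_arm", "kwargs": {"series": "1 -0.1 -0.02 0 0 0 0; 1 0 0 0.4 0 0 0; 1 0 0 0.5 0 0 0; 1 0 0 0.4 0 0 0; 1 0 0 0.15 0 0 0; 1 0 0 0 0 0 0"}}

```text
clock: 10.35
eef_pos: [521.0, -309.1, 274.6]
tcp_rot: [3.14, -0.001, 1.241]
contact_force: [0.6, -1.1, -3.4]
opening: 0.346
```

Call:
{"fn": "move_arm", "kwargs": {"series": "1 0 0.02 0.2 0 0 0; 1 0 0 0.2 0 0 0; 1 0 0 0.1 0 0 0; 1 0 0 0 0 0 0"}}

```text
clock: 10.85
eef_pos: [522.6, -309.8, 254.4]
tcp_rot: [3.137, -0.001, 1.242]
contact_force: [0.4, 0.4, -3.5]
opening: 0.343
```

Call:
{"fn": "move_arm", "kwargs": {"series": "1 0 0 0.15 0 0 0; 1 0 0 0.15 0 0 0; 1 0 0 0.05 0 0 0; 1 0 0 0 0 0 0"}}

```text
clock: 11.35
eef_pos: [523.8, -310.0, 240.3]
tcp_rot: [3.135, -0.001, 1.242]
contact_force: [1.3, -0.3, -3.8]
opening: 0.342
```

Call:
{"fn": "move_arm", "kwargs": {"series": "1 0 0 0.1 0 0 0; 1 0 0 0.08 0 0 0; 1 0 0 0 0 0 0"}}

```text
clock: 11.72
eef_pos: [523.9, -310.1, 232.7]
tcp_rot: [3.134, -0.001, 1.241]
contact_force: [1.2, 0.0, -3.5]
opening: 0.341
```

Call:
{"fn": "move_arm", "kwargs": {"series": "1 0 0 0.06 0.2 0 0; 1 0 0 0.06 0.2 0 0; 1 0 0 0 0 0 0"}}

```text
clock: 12.1
eef_pos: [524.9, -310.6, 231.3]
tcp_rot: [3.139, -0.0, 1.241]
contact_force: [1.5, 1.8, -4.0]
opening: 0.343
```

Call:
{"fn": "move_arm", "kwargs": {"series": "1 -0.01 -0.03 0.08 0 0 0; 1 0 0 0.08 0 0 0; 1 0 0 0.05 0 0 0"}}

```text
clock: 12.48
eef_pos: [525.2, -311.3, 230.6]
tcp_rot: [3.133, 0.0, 1.242]
contact_force: [-5.9, 4.1, 14.2]
opening: 0.341
```

Contact at foot ≈ 144, so it rests on the spline tops. I'll ease the lateral load and push lightly while turning.

Call:
{"fn": "move_arm", "kwargs": {"series": "1 0.02 -0.06 0 0 0 0; 1 0 0 0.03 0 0 2; 1 0 0 0.03 0 0 2; 1 0 0 0.03 0 0 2; 1 0 0 0.03 0 0 2"}}

```text
clock: 13.1
eef_pos: [524.8, -310.5, 230.6]
tcp_rot: [3.128, -0.001, 1.094]
contact_force: [-1.8, 2.5, 11.6]
opening: 0.343
```

Call:
{"fn": "move_arm", "kwargs": {"series": "1 0 -0.01 0.02 0.4 0 -4; 1 0 -0.01 0.02 0.4 0 -4; 1 0 0 0.03 0 0 -3; 1 0 0 0.03 0 0 -2.5; 1 0 0 0.03 0 0 -2.5; 1 0 0 0.03 0 0 -2.5; 1 0 0 0.03 0 0 -2.5"}}

```text
clock: 13.98
eef_pos: [526.7, -311.5, 230.7]
tcp_rot: [3.135, 0.003, 1.461]
contact_force: [-1.8, 3.6, 11.1]
opening: 0.348
```

Call:
{"fn": "move_arm", "kwargs": {"series": "1 0.02 -0.03 0.03 0 0 -2.5; 1 0 0 0.03 0 0 -2.5; 1 0 0 0.03 0 0 -2.5; 1 0 0 0.03 0 0 -2.5; 1 0 0 0.03 0 0 -2.5; 1 0 0 0.03 0 0 -2.5; 1 0 0 0.03 0 0 -2.5; 1 0 0 0.03 0 0 -2.5"}}

```text
clock: 14.98
eef_pos: [527.2, -310.5, 230.4]
tcp_rot: [3.132, 0.006, 1.809]
contact_force: [-2.5, 2.7, 11.1]
opening: 0.345
```

Run:
```python
from h import *
z=lambda im,x,y,w,h,k:cv2.resize(im[y:y+h,x:x+w],None,fx=k,fy=k,interpolation=cv2.INTER_CUBIC)
s=vision.grab_frame("side")[:,:,::-1];cv2.imwrite("pics/s4.png",s)
q=r.sense();e=q['eef_pos'];print(e,q['tcp_rot'],q['contact_force'],q['wrist_torque'],q['qpos'])
c=z(s,140,160,90,75,8); c=cv2.convertScaleAbs(c,alpha=1.5); cv2.imwrite("pics/c4.png",c)
ps=q['tcp_rot'][2];X=np.array([np.cos(ps),np.sin(ps),0])
for p in (e+80*X+[0,0,-11.5],e-80*X+[0,0,-11.5],e-[0,0,86.5],e): print(((proj("side",p)-[140,160]+.5)*8).round())
```

```text
[ 527.19151124 -310.47967732  230.39415321] [3.13192947 0.00607678 1.81124422] [-1.75624928  2.76857772 10.74999578] [ 0.75006578  0.49494943 -0.05442403] [-0.53598294  0.34605342  1.68999625  0.00274145  1.09439245 -0.77770381]
[519. 371.]
[141. 470.]
[353. 552.]
[330. 398.]
```

View pics/c4.png

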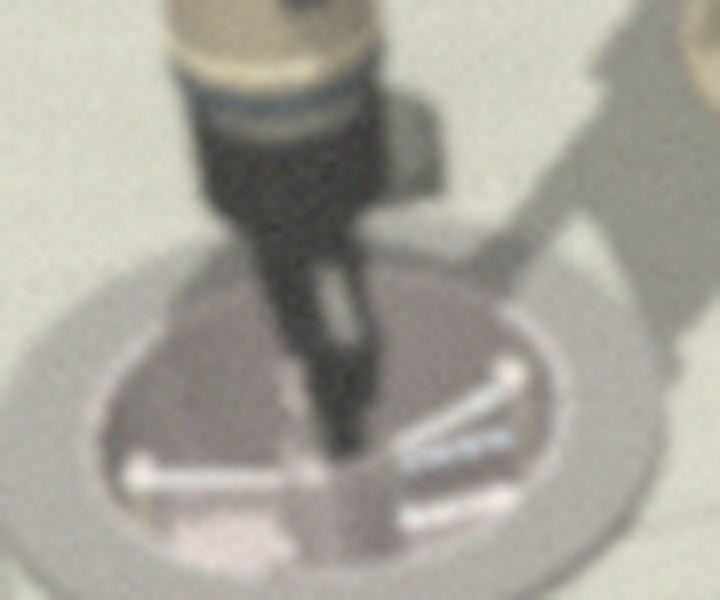

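The beater is level on the shaft with tips at crop (138,472) and (508,372), close to the prediction. It is simply not meshed yet, so I continue the sweep while relieving the side load.

Call:
{"fn": "move_arm", "kwargs": {"series": "1 0.04 -0.04 0.02 0.3 0.3 -2.5; 1 0 -0.02 0.03 0 0 -2.5; 1 0 -0.02 0.03 0 0 -2.5; 1 0 -0.02 0.03 0 0 -2.5; 1 0 -0.02 0.03 0 0 -2.5; 1 0 -0.02 0.03 0 0 -2.5; 1 0 -0.02 0.03 0 0 -2.5; 1 0 -0.02 0.03 0 0 -2.5"}}

```text
clock: 16.02
eef_pos: [524.9, -310.8, 222.1]
tcp_rot: [3.129, 0.006, 2.158]
contact_force: [0.5, 4.7, 11.1]
opening: 0.343
```

It dropped 8 mm, so it's meshing. I'll turn back slightly and slide down.

Call:
{"fn": "move_arm", "kwargs": {"series": "1 0 0 0.03 0.3 0.2 1.5; 1 0 0 0.05 0.2 0 1; 1 0 0 0.05 0 0 0; 1 0 0 0.05 0 0 0"}}

```text
clock: 16.52
eef_pos: [524.8, -310.2, 213.1]
tcp_rot: [3.138, 0.0, 2.109]
contact_force: [2.9, 2.0, -0.4]
opening: 0.344
```

Run:
```python
from h import *
q=r.sense();print(q['eef_pos'],q['tcp_rot'],q['contact_force'],q['wrist_torque'])
```

```text
[ 524.7812931  -310.16287475  213.05521486] [3.13821540e+00 6.24519529e-05 2.10923298e+00] [ 2.86906496  2.0096267  -0.35930532] [ 0.21111169 -0.60837684 -0.01888737]
```

Call:
{"fn": "move_arm", "kwargs": {"series": "1 0 0 0.05 0 0 0; 1 0 0 0.06 0 0 0; 1 0 0 0.06 0 0 0; 1 0 0 0.06 0 0 0"}}

```text
clock: 17.02
eef_pos: [525.0, -310.4, 206.5]
tcp_rot: [3.138, 0.001, 2.109]
contact_force: [-0.8, 2.2, 8.6]
opening: 0.346
```

Call:
{"fn": "move_arm", "kwargs": {"series": "1 0 0 0.06 0 0 0; 1 0 0 0.06 0 0 0"}}

```text
clock: 17.27
eef_pos: [525.2, -310.6, 205.8]
tcp_rot: [3.137, 0.002, 2.109]
contact_force: [-5.9, 5.5, 24.8]
opening: 0.342
```

Run:
```python
from h import *
z=lambda im,x,y,w,h,k:cv2.resize(im[y:y+h,x:x+w],None,fx=k,fy=k,interpolation=cv2.INTER_CUBIC)
for i in range(6): s=vision.grab_frame("side")[:,:,::-1];q=r.sense();print(q['clock'],q['eef_pos'],q['contact_force'].round(1))
cv2.imwrite("pics/c5.png",cv2.convertScaleAbs(z(s,140,160,90,75,8),alpha=1.5)); cv2.imwrite("pics/s5.png",s)
e=q['eef_pos'];ps=q['tcp_rot'][2];X=np.array([np.cos(ps),np.sin(ps),0]);print(q['tcp_rot'],q['opening'])
for p in (e+80*X+[0,0,-10.5],e-80*X+[0,0,-10.5]): print(((proj("side",p)-[140,160]+.5)*8).round())
# bystanders: image change outside the arm's area
a=cv2.imread("pics/side0.png"); d=cv2.absdiff(a,s.copy()).max(2)>40
print({k:int(d[y-15:y+15,x-15:x+15].sum()) for k,(x,y) in dict(shaker=(269,218),disher=(278,265),bin=(435,215),ladle=(104,255),malt=(183,178),bottle=(339,180)).items()})
```

```text
17.325 [ 525.19462    -310.53544494  205.86682822] [-3.9  7.1 20.1]
17.375 [ 525.14677169 -310.53635783  205.84872393] [-4.1  5.2 19.8]
17.425 [ 525.17901554 -310.53248577  205.84921374] [-3.7  5.2 19.8]
17.475 [ 525.16293554 -310.52319231  205.84347931] [-5.2  4.9 20.8]
17.525 [ 525.17904143 -310.51147559  205.86431377] [-4.5  5.7 19.4]
17.575 [ 525.20131397 -310.53660656  205.87767164] [-4.9  5.4 20.6]
[3.13721588e+00 2.52125015e-03 2.10928147e+00] 0.3388395269357605
[498. 379.]
[172. 543.]
{'shaker': 0, 'disher': 0, 'bin': 0, 'ladle': 0, 'malt': 308, 'bottle': 0}
```

View pics/c5.png

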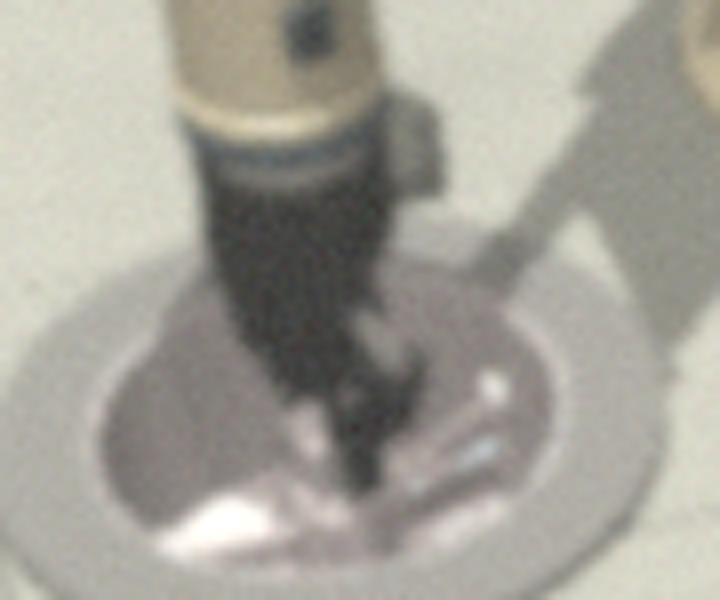

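The beater is down, with its right scraper at crop (493,385) against a predicted (498,379). The TCP has dropped 24.7 mm from the spline-top contact, and the push is a steady 20 N. The pixel change at the malt cup is probably the gripper passing in front of it in the view.

```bash
python3 -c "
from rig import r
print(r.sign_off())"
```

```text
the job is handed in; nothing more can be done
None
```

The beater is on the drive shaft, meshed and pressed fully home, and the gripper is still holding it down. I handed the job in at about 17.6 s of the 48 s allowed, and no verdict was reported.

**What I did:** I took the bare silver beater by its squared head, lifted it over the rim and lowered it onto the pilot. With a light push (about 11–14 N at the readings) I turned it until the splines dropped in, then slid it down to the hard stop.

**Last checks:**
- **Depth:** the gripper sank 24.7 mm from where the foot rested on the spline tops (home is 25 mm), then stopped dead.
- **Push and grip:** downward push was steady at about 20 N over the last 0.3 s, more than the seal needs, with 5–7 N of side load. The gripper opening read about 29 mm on the 30 mm head.
- **Tilt:** the tool was within about 0.3° of upright.

**What disagreed:**
- **Spline angle:** my estimate from the top picture (about 71°) was wrong. The splines meshed at a tool yaw between about 104° and 124°, so I had to search by turning.
- **Shaft position:** the gripper settled 2–4 mm from where the camera put the shaft.

**What I could not confirm:**
- **Seal and alignment:** I did not see the seal itself. Its squeeze, and the beater being centred and upright, are judged from the depth, the force and the tool's pose.
- **Bystanders:** the image comparison showed no change at the shaker, disher, bin, ladle or bottle. The malt cup could not be compared, because its patch of the picture had changed, probably from the gripper in front of it. I felt no contact away from the shaft.

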